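# Shut the sagging guard gate on the ledge and shoot its bolt

## Task

The little gate in the ledge's guard grille, which keeps things from dropping onto the doorway below, was left open after dusting: swing it shut and shoot its bolt fully home into the keeper on the post. The gate has sunk on its worn hinges, so raise it by the bolt's knob and feel for the height at which the bolt goes in, without ramming it against the post. Then let go, leaving the other things on the ledge as they lie.

Things in the scene. Friction and masses are not known exactly. Their poses are not given: they have to be found in the camera images.
- guard: Guard grille of dark steel screwed to the ledge, 800 mm long, 190 mm high; in its middle a 310 mm gate between hinge post and keeper post. Origin on the ledge under the middle of the gate opening. z up, y along the grille from keeper post to hinge post, x across it, away from the robot. The gate and bolt weigh 0.65 to 0.9 kg, rest on the hinge pins and can be raised bodily up to 24 mm.
- hinge (a point): Foot, at ledge height, of the gate's upright hinge axis (guard frame x 0, y +155 mm); axes as the guard's. From here the bolt's knob stands at x = -d*sin(a), y = -d*cos(a), with d = 0.185 + (joint bolt) m and a = (joint gate). Knob: upright round steel head, 25 mm thick and 30 mm high, on a 12 mm stem, free on all sides: the place to hold to swing, raise and slide everything.
- keeper (a point): Centre of the mouth of the keeper, an open steel box staple on top of the keeper post: hole 17 mm high, 22 mm wide, 36 mm deep along y, 198 mm above the ledge. Axes as the guard's. The bolt's axis hangs 3 to 17 mm lower than this (differs every time, not reported), so the middle of the knob's head, 35 mm above the bolt's axis, starts 216 to 230 mm above the ledge.
- keeper_post: Fixed square post, 30 x 40 mm, that carries the keeper. Origin on the ledge at the foot of its face towards the gate; axes as the guard's. A bolt too low strikes this face, one too high the keeper's bridge (206 to 212 mm above the ledge). In the hole the bolt has 1.5 mm play above and below, 4 mm sideways; once in, it carries the gate when that is let go.
- gate (a joint): Gate angle in rad: 0 = shut, against its stop; it grows as the free end swings towards the robot (-x of the guard). Starts at 0.25 to 0.6. Light friction: it stays where it is left. Shut, the gate has the bolt in line with the keeper sideways; only the height is off.
- bolt (a joint): Travel in m of the bolt (steel rod 14 mm thick, 170 mm long, plain flat tip 110 mm beyond the knob) along the gate's top rail to its free end. 0 = drawn back, tip 15 mm short of the post when the gate is shut; 0.050 = fully home on its stop, tip 35 mm into the keeper. Starts at 0 to 0.030; over 0.012 it strikes the post as the gate shuts. 2 N friction, no spring.
- padlock: Blue plastic padlock lying flat, body 52 x 46 x 22 mm, not needed. Origin at the centre of its underside.
- coin_dish: White ceramic dish, 110 mm across, 28 mm high, not needed. Origin at the centre of its underside.
- torch: Black plastic torch lying down, 170 mm long, 44 mm high, not needed. Origin on the ledge under its middle, x along it to the lens.
- shoehorn: Folded aluminium shoehorn lying flat, 110 mm long, 8 mm high, not needed. Origin on the ledge near its middle, x along it.
- paperweight: Green glass paperweight, a dome 74 mm across and 51 mm high, not needed. Origin at the centre of its underside.
- dust_brush: Dusting brush lying down, 200 mm long, not needed. Origin on the ledge under it, x along it from handle to bristles.

How it is judged:
By the outcome, as a careful person would: the job done as asked, in the order asked, and still so for the second after the job is handed in, with the robot touching nothing.
It also fails if it takes over 42 s, if anything falls off the work surface, if the arm or the gripper's body presses on something with over 40 N, if the wrist force passes 120 N, or if a joint passes its speed limit or range.

## Robot

A 7-joint arm with a two-finger parallel gripper is mounted at the origin on the work surface. World frame = base frame: x ahead of the robot, y to its left, z up, the work surface at z = 0. Lengths are in mm, angles in rad, forces in N, time in s.
With the tool pointing down it reaches from about 400 to 875 mm from the base axis. Payload 4.4 kg.
Tool frame: the origin (TCP) lies at the very end of the fingers, on their centre line; the grasp point (between the pads) lies 19 mm behind it; z points along the fingers, y is the line along which they close (so a half turn about z gives the same grasp; the last joint's range is limited). The gripper opens to 85 mm and grips with 20 to 120 N. Pads are 22 mm wide; open, the fingers measure 114 mm over their backs; the gripper's body (76 mm by 85 mm) begins 54 mm behind the grasp point. The pads swing forward as they close: fully open they stand 13 mm farther back than shut.
Start: joints at [-1.192, 0.628, 0.038, 1.517, -0.027, 0.996, -0.02], TCP at [279.66, 586.778, 231.313] pointing down, gripper open.
Joint ranges: [-3.06, 3.06], [-0.37, 2.12], [-1.25, 1.32], [0.18, 2.47], [-1.1, 4.24], [0.23, 1.98], [-2.94, 2.94]. Speed limits (rad/s): [2.57, 2.57, 3.14, 3.14, 3.14, 3.14, 3.14].

## Interface

Orientations are given as [roll, pitch, yaw] about the fixed x, y, z axes, in that order (R = Rz(yaw) Ry(pitch) Rx(roll)).
In Python, from cell import monitor, viewer, workorder gives the robot as it stands.
- The arm moves only by the tool arm_command, never from a script. Its argument "series" is one flat list of numbers, 5 for each row, row after row: the opening in per cent of the stroke, from 0 (shut) to 100 (fully open), then the shift along the tool's x, y, z in cm, then the turn about the tool's z in degrees. In form: [claw, x, y, z, roll, claw, x, y, z, roll, ...]. A call has exactly 5 rows; each row is the pose to reach, as a shift and turn from the pose commanded when the call began, along the tool's axes at that moment; what a row does not reach only later rows make up. A row lasts 1/12 s, in which the tool goes at most 41.7 mm and 7.16 degrees, less where a joint would pass 70% of its speed; a pose out of reach is approached as far as the arm can. A call with a gripper value outside its range is refused whole. The fingers move at their own pace and stop on an object; the grip force is fixed at half the most. Time passes only in rows, so rows that repeat a pose let the fingers close, or fill a call up. It gives the time, the measured TCP pose, the force, the opening and the grip force at its end, in the units of the state.
- monitor.read_state(): the state, without advancing time (a new reading comes with each control period).
- viewer.get_image(name): name is "side" or "top"; returns (picture, depth): 384x512x3 uint8, red, green, blue; 384x512 float32, mm along the optical axis (not along the pixel's ray), 0 where there is no reading.
- viewer.camera_model(name): a dict with "mtx" (3x3 intrinsics, pixels), "R" (3x3) and "t" (3): a world point X has camera coordinates R X + t. Camera axes: x right, y down, z forward; pixel columns grow to the right and rows downward; lengths in mm; the calibration is good to about 2 mm. A picture is of the moment at which its call begins. camera_model takes no time and is no camera call.
- workorder.finish_job(): hands the job in; it is judged then, once.
The state is a dict: "clock": time; "qpos": joint angles; "qd": joint speeds; "tau": joint torques, N m; "eef_pos": TCP position; "tool_rot": TCP orientation; "force": force on the tool from outside, world axes, zero at the start; "torque": the same for the moment, N m; "width": finger opening in mm; "gripper_force": force on a finger pad.
Only numpy, scipy, OpenCV 4.12 (cv2) and the standard library are available. Lean on these libraries where they do the work, as an engineer would, in place of code of your own. Each camera call takes 0.05 s, during which the arm holds its last target. There are 200 camera calls.

## Working session

There is one attempt and no reset: what is moved stays moved. The work goes in short steps, Python scripts to look and compute and a tool call to move; the robot and the scene stay as the last step left them, time stands still between calls to the robot, and variables do not carry over. Pictures are saved under pics/ and viewed, at most 10 in all, crops included, and the job is handed in when it is done.

Besides the shell and the picture viewer there is one more tool, called as name(argument=value, ...), one argument or row to a line, values as JSON. arm_command: Moves the arm, as the interface text tells. Its arguments: {"type":"object","properties":{"series":{"type":"array","items":{"type":"number"}}},"required":["series"]}

```bash
mkdir -p pics; ls
python3 - <<'E'
from cell import monitor, viewer
import cv2,numpy as np
for n in("side","top"):
    p,d=viewer.get_image(n); cv2.imwrite(f"pics/{n}0.png",p[:,:,::-1]); np.savez(f"{n}0.npz",p=p,d=d)
    m=viewer.camera_model(n); print(n,{k:np.round(v,3).tolist() for k,v in m.items()})
print(monitor.read_state())
E
```

```text
pics
side {'mtx': [[362.654, 0.0, 255.167], [0.0, 362.654, 187.484], [0.0, 0.0, 1.0]], 'R': [[0.956, -0.295, 0.002], [-0.168, -0.549, -0.819], [0.243, 0.782, -0.574]], 't': [-538.441, 235.757, 1082.605]}
top {'mtx': [[471.101, 0.0, 259.008], [0.0, 471.101, 194.14], [0.0, 0.0, 1.0]], 'R': [[0.015, -1.0, -0.001], [-0.988, -0.014, -0.156], [0.156, 0.003, -0.988]], 't': [29.639, 568.748, 1470.688]}
{'clock': 0.1, 'qpos': array([-1.19182219,  0.62924954,  0.03843457,  1.51825087, -0.02698947,
        0.9963013 , -0.01996952]), 'qd': array([ 0.00153898, -0.00238421,  0.0010664 , -0.00262245,  0.00059459,
       -0.00055972,  0.00081136]), 'tau': array([ 1.77432656e-03, -5.64523423e+01,  1.22962374e+00, -1.93970972e+01,
        1.11762760e-02,  5.49006189e-03, -1.53262346e-05]), 'eef_pos': array([279.3974322 , 586.27735531, 230.48899456]), 'tool_rot': array([-3.13990135e+00,  1.92356870e-05,  2.69686337e+00]), 'force': array([-0.03829158,  0.21403218,  0.06010319]), 'torque': array([ 0.02538381, -0.00285876,  0.01288625]), 'gripper_force': 0.0, 'width': 85.48520952807607}
```

View pics/side0.png

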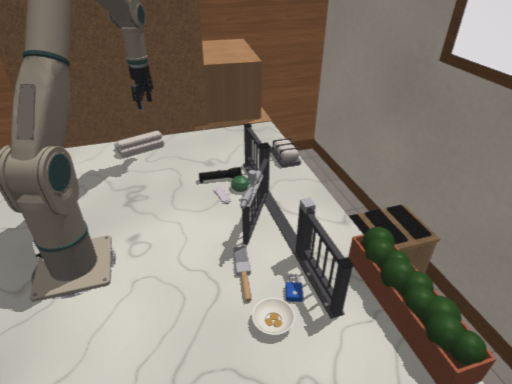

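View pics/top0.png

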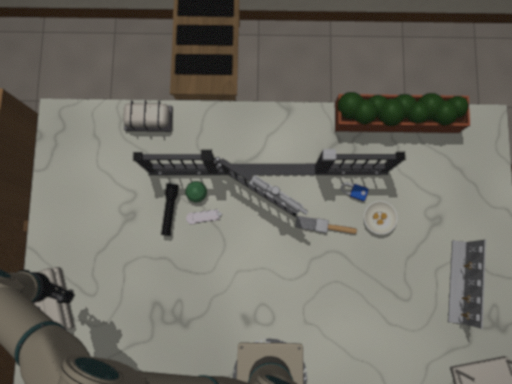

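The gate is open towards the robot: in the top view it runs from its hinge at (222,163) to its free end at about (300,208). The keeper post is at (326,160), and the brush lies at (310,223). Next I'll enlarge the knob area.

```bash
cat > h.py <<'E'
import numpy as np
from cell import viewer
def world(n,u,v,d):
    m=viewer.camera_model(n);K=np.array(m["mtx"]);c=np.linalg.inv(K)@[u,v,1]*d
    return np.array(m["R"]).T@(c-np.array(m["t"]))
def cloud(n,d):
    m=viewer.camera_model(n);v,u=np.indices(d.shape)
    c=np.stack([u,v,np.ones_like(u)],-1)@np.linalg.inv(np.array(m["mtx"])).T*d[...,None]
    return (c-np.array(m["t"]))@np.array(m["R"])
def proj(n,X):
    m=viewer.camera_model(n);c=np.array(m["R"])@X+np.array(m["t"]);p=np.array(m["mtx"])@c;return p[:2]/p[2]
E
python3 - <<'E'
import numpy as np,cv2
from h import *
t=np.load("top0.npz");s=np.load("side0.npz")
a=cv2.resize(t["p"][140:240,200:350],None,fx=5.3,fy=5.3,interpolation=cv2.INTER_CUBIC)[:,:,::-1]
cv2.imwrite("pics/tc.png",a)
b=cv2.resize(s["p"][150:250,220:340],None,fx=6,fy=6,interpolation=cv2.INTER_CUBIC)[:,:,::-1]
cv2.imwrite("pics/sc.png",b)
W=cloud("top",t["d"])
for lo,hi in((170,200),(200,214),(214,222),(222,260)):
    k=(W[...,2]>lo)&(W[...,2]<hi)&(W[...,0]>450)
    vv,uu=np.nonzero(k)
    print(lo,hi,len(vv))
    if lo>=200:
        for v,u in list(zip(vv,uu))[:60]: print((u,v),W[v,u].round().astype(int).tolist(),end=" ")
        print()
E
```

```text
170 200 1733
200 214 237
(np.int64(332), np.int64(149)) [678, -173, 209] (np.int64(333), np.int64(149)) [677, -175, 212] (np.int64(334), np.int64(149)) [678, -179, 209] (np.int64(335), np.int64(149)) [678, -181, 212] (np.int64(201), np.int64(150)) [670, 208, 207] (np.int64(202), np.int64(150)) [671, 206, 204] (np.int64(203), np.int64(150)) [671, 203, 204] (np.int64(205), np.int64(150)) [671, 197, 206] (np.int64(206), np.int64(150)) [671, 194, 204] (np.int64(207), np.int64(150)) [670, 190, 209] (np.int64(208), np.int64(150)) [672, 188, 202] (np.int64(209), np.int64(150)) [672, 185, 203] (np.int64(211), np.int64(150)) [671, 179, 206] (np.int64(212), np.int64(150)) [672, 176, 204] (np.int64(324), np.int64(150)) [674, -149, 211] (np.int64(325), np.int64(150)) [675, -153, 209] (np.int64(326), np.int64(150)) [674, -155, 213] (np.int64(327), np.int64(150)) [675, -158, 210] (np.int64(328), np.int64(150)) [675, -162, 207] (np.int64(329), np.int64(150)) [675, -164, 211] (np.int64(330), np.int64(150)) [676, -168, 205] (np.int64(331), np.int64(150)) [675, -170, 210] (np.int64(332), np.int64(150)
[... 5123 characters left out ...]
4] (np.int64(277), np.int64(192)) [545, -13, 233] (np.int64(278), np.int64(192)) [545, -16, 235] (np.int64(279), np.int64(192)) [546, -19, 229] (np.int64(272), np.int64(193)) [543, 1, 227] (np.int64(273), np.int64(193)) [542, -2, 232] (np.int64(274), np.int64(193)) [543, -5, 230] (np.int64(275), np.int64(193)) [542, -8, 235] (np.int64(276), np.int64(193)) [542, -10, 235] (np.int64(277), np.int64(193)) [541, -13, 240] (np.int64(278), np.int64(193)) [542, -16, 234] (np.int64(279), np.int64(193)) [544, -19, 226] (np.int64(274), np.int64(194)) [539, -5, 233] (np.int64(275), np.int64(194)) [540, -8, 230] (np.int64(276), np.int64(194)) [540, -11, 229] (np.int64(277), np.int64(194)) [540, -13, 233]
```

View pics/tc.png

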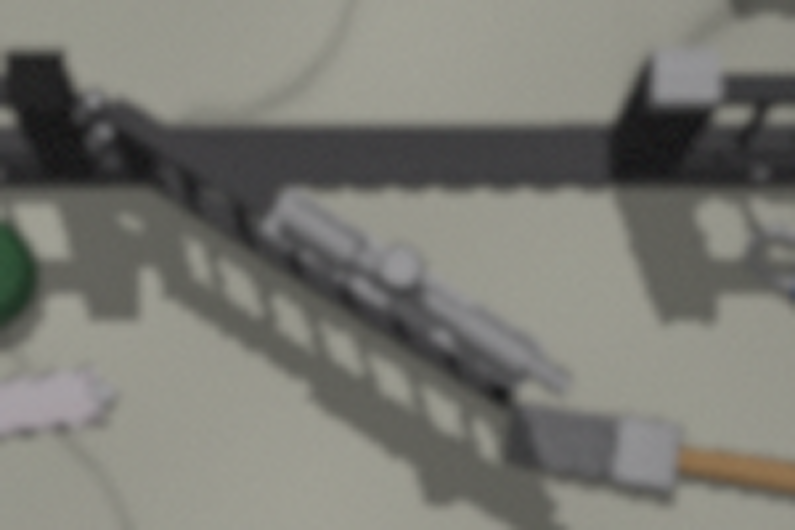

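View pics/sc.png

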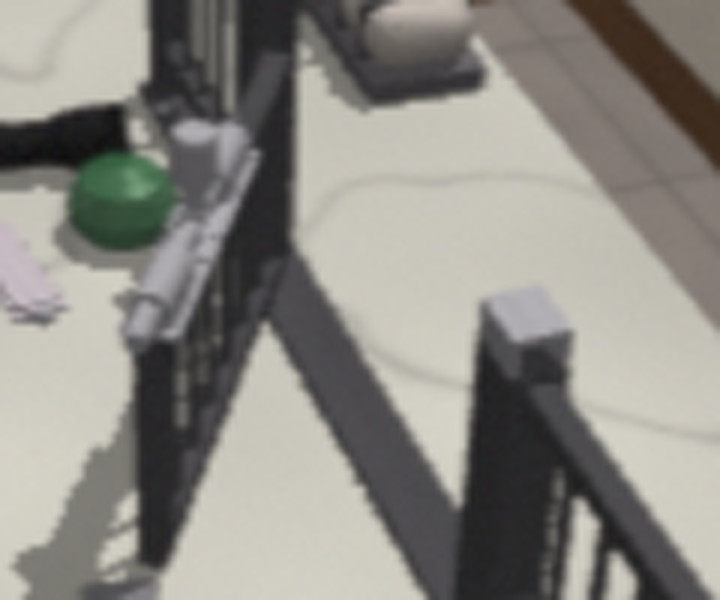

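The top crop shows the knob at about (275,190), the bolt tip at (306,212) and the keeper box at (324–336,150–159). The side crop shows the knob standing clear of the gate rail. Next I'll fit the guard line and the gate.

Run:
```python
import numpy as np,cv2
from h import *
t=np.load("top0.npz");W=cloud("top",t["d"]);P=W.reshape(-1,3)
def rect(k): 
    r=cv2.minAreaRect(P[k][:,:2].astype(np.float32)); print(k.sum(),np.round(cv2.boxPoints(r),1).tolist())
x,y,z=P.T
g=(x>625)&(x<700)&(z>165)&(z<200)&((y>215)|(y<-190))
print("line",cv2.fitLine(P[g][:,:2].astype(np.float32),cv2.DIST_HUBER,0,.01,.01).ravel()); rect(g)
kp=(x>640)&(x<690)&(z>207)&(y<-130); rect(kp); print("keeper z",np.median(z[kp]))
kn=(x>500)&(x<600)&(z>228)&(abs(y)<60); rect(kn); print("knob",P[kn].mean(0),np.median(z[kn]))
print("ledge z",np.median(z[(x>450)&(x<600)&(abs(z)<15)]))
s=np.load("side0.npz");S=cloud("side",s["d"]).reshape(-1,3);x,y,z=S.T
k=(abs(x-552)<30)&(abs(y+9)<30)&(z>225);print("side knob",k.sum(),S[k].mean(0),np.median(z[k]))
k=(abs(x-662)<30)&(y<-130)&(y>-200)&(z>206);print("side keeper",S[k].min(0),S[k].max(0),np.median(z[k]))
```

```text
line [ 1.4625222e-02 -9.9989307e-01  6.5801263e+02  4.0083804e+00]
999 [[640.2000122070312, 410.0], [652.0, -391.6000061035156], [678.5, -391.20001220703125], [666.7000122070312, 410.3999938964844]]
119 [[646.5999755859375, -148.39999389648438], [647.2999877929688, -183.8000030517578], [678.4000244140625, -183.1999969482422], [677.7000122070312, -147.8000030517578]]
keeper z 210.95221772545108
58 [[534.2000122070312, -4.800000190734863], [544.5999755859375, -25.200000762939453], [565.0999755859375, -14.800000190734863], [554.7000122070312, 5.599999904632568]]
knob [549.90210529  -9.46726134 233.5619946 ] 233.70638804947737
ledge z -0.6989016808566755
side knob 51 [550.87895495  -9.75824892 233.49663929] 235.21616607100384
side keeper [ 648.68664896 -180.99221561  206.47031841] [ 679.6027338  -143.55570125  214.98714172] 212.22517291788543
```

arm_command(
  series=[100, 0, 0, -4, 0, 100, 0, 0, -8, 0, 100, -1.5, -3.5, -9, 0, 100, -3, -7, -9, 0, 100, -3, -11, -9, 0],
)

```text
clock: 0.52
eef_pos: [262.6, 472.8, 321.8]
tool_rot: [3.139, 0.003, 2.693]
force: [1.5, -1.3, -0.0]
width: 85.5
gripper_force: 0.0
```

arm_command(
  series=[100, -3.3, -2.2, 0, 1, 100, -6.6, -4.4, 0, 2, 100, -9.9, -6.6, 0, 3, 100, -13.2, -8.8, 0, 4, 100, -16.5, -11, 0, 6],
)

```text
clock: 0.93
eef_pos: [361.3, 302.4, 321.3]
tool_rot: [-3.141, -0.0, 2.592]
force: [0.9, 0.1, 0.1]
width: 85.2
gripper_force: 0.0
```

arm_command(
  series=[100, -3.3, -1.8, 0, 0, 100, -6.6, -3.6, 0, 0, 100, -9.9, -5.4, 0, 0, 100, -13.2, -7.2, 0, 0, 100, -16.5, -9, 0, 0],
)

```text
clock: 1.35
eef_pos: [455.0, 139.6, 321.2]
tool_rot: [-3.141, -0.0, 2.592]
force: [-0.2, 0.4, 0.2]
width: 85.4
gripper_force: 0.0
```

```bash
cat >> h.py <<'E'
from cell import monitor
def go(goal,yaw_deg):
    "shift in cm and roll in deg from the measured pose to a goal"
    s=monitor.read_state();p=s["eef_pos"];w=s["tool_rot"][2];d=np.array(goal)-p
    c,n=np.cos(w),np.sin(w)
    print("at",p.round(1),"yaw",np.degrees(w).round(1),"t",round(s["clock"],2),"| x %.2f y %.2f z %.2f roll %.1f"%((c*d[0]+n*d[1])/10,(n*d[0]-c*d[1])/10,-d[2]/10,-(yaw_deg-np.degrees(w)+180)%360-180 if 0 else -((yaw_deg-np.degrees(w)+180)%360-180)))
E
python3 -c "
from h import *
go((550.4,-9.6,300),148.3)"
```

```text
at [455.  139.6 321.2] yaw 148.5 t 1.35 | x -15.92 y -7.74 z 2.12 roll 0.2
```

arm_command(
  series=[100, -3.7, -1.8, 0.4, 0, 100, -7.4, -3.6, 0.8, 0, 100, -11.1, -5.4, 1.2, 0, 100, -14, -6.8, 1.6, 0, 100, -15.9, -7.7, 2.1, 0],
)

```text
clock: 1.77
eef_pos: [551.4, -11.7, 300.0]
tool_rot: [-3.14, 0.002, 2.588]
force: [0.4, 0.3, 0.8]
width: 85.6
gripper_force: 0.0
```

arm_command(
  series=[100, 0, 0, 0, 0, 100, 0, 0, 2.5, 0, 100, 0, 0, 5, 0, 100, 0, 0, 6, 0, 100, 0, 0, 6, 0],
)

```text
clock: 2.18
eef_pos: [547.8, -6.4, 237.9]
tool_rot: [-3.139, -0.005, 2.593]
force: [-1.1, 0.8, -0.4]
width: 85.3
gripper_force: 0.0
```

```bash
python3 -c "
from h import *
go((550.4,-9.6,206),148.3)
import cv2
a,_=viewer.get_image('top');b,_=viewer.get_image('side')
f=lambda i:cv2.resize(i,(400,400),interpolation=cv2.INTER_CUBIC)
cv2.imwrite('pics/pre.png',np.hstack([f(a[140:240,220:320]),f(b[120:220,210:310])])[:,:,::-1])"
```

```text
at [547.8  -6.4 237.9] yaw 148.6 t 2.18 | x -0.38 y -0.14 z 3.19 roll 0.3
```

View pics/pre.png

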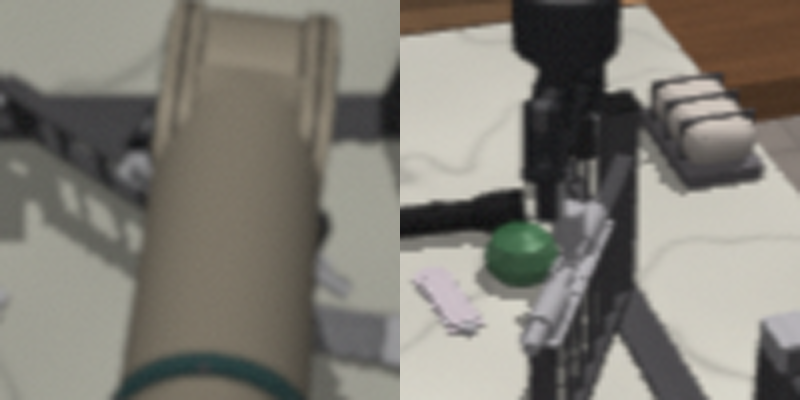

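The top view is hidden by the arm. The side view has the knob at crop (583,215) and the fingers above it. I'll let it settle and check by projection.

arm_command(
  series=[100, 0, 0, 0, 0, 100, 0, 0, 0, 0, 100, 0, 0, 0, 0, 100, 0, 0, 0, 0, 100, 0, 0, 0, 0],
)

```text
clock: 2.7
eef_pos: [550.3, -7.3, 240.8]
tool_rot: [3.141, 0.001, 2.592]
force: [-0.3, 0.0, -0.3]
width: 85.6
gripper_force: 0.0
```

```bash
python3 -c "
from h import *
go((550.4,-9.6,206),148.3)
f=lambda p:((p-[210,120])*4+[400,0]).round()
print(f(proj('side',np.array([550.4,-9.6,235]))),f(proj('side',np.array([547.8,-6.4,238]))))
u=np.array([.525,.851,0])
for s in(-1,1):print(f(proj('side',np.array([547.8,-6.4,250])+s*48*u)))"
```

```text
at [550.3  -7.3 240.8] yaw 148.5 t 2.7 | x -0.13 y -0.19 z 3.48 roll 0.2
[568. 211.] [564. 206.]
[546. 227.]
[580. 160.]
```

arm_command(
  series=[100, -0.1, -0.2, 1, 0, 100, -0.1, -0.2, 2.4, 0, 100, -0.1, -0.2, 3.5, 0, 100, -0.1, -0.2, 3.5, 0, 100, -0.1, -0.2, 3.5, 0],
)

```text
clock: 3.12
eef_pos: [549.3, -9.8, 204.5]
tool_rot: [-3.14, -0.002, 2.592]
force: [-0.4, 0.5, -0.3]
width: 85.4
gripper_force: 0.0
```

arm_command(
  series=[0, 0, 0, 0, 0, 0, 0, 0, 0, 0, 0, 0, 0, 0, 0, 0, 0, 0, 0, 0, 0, 0, 0, 0, 0],
)

```text
clock: 3.53
eef_pos: [550.3, -9.3, 205.7]
tool_rot: [3.141, 0.001, 2.592]
force: [-0.0, 2.0, -0.6]
width: 25.3
gripper_force: 1.2
```

arm_command(
  series=[0, 0, 0, 0, 0, 0, 0, 0, 0, 0, 0, 0, 0, 0, 0, 0, 0, 0, 0, 0, 0, 0, 0, 0, 0],
)

```text
clock: 3.95
eef_pos: [550.3, -9.5, 205.6]
tool_rot: [3.141, 0.001, 2.592]
force: [0.4, 0.5, 4.0]
width: 23.0
gripper_force: 58.8
```

arm_command(
  series=[0, 0, 0.3, 0, 0, 0, 0, 0.6, 0, 0, 0, 0, 0.9, 0, 0, 0, 0, 1.2, 0, 0, 0, 0, 1.2, 0, 0],
)

```text
clock: 4.37
eef_pos: [556.4, 0.2, 205.8]
tool_rot: [-3.141, 0.001, 2.592]
force: [-0.2, -0.6, 6.1]
width: 23.2
gripper_force: 59.0
```

arm_command(
  series=[0, 0, 0.1, 0, 0, 0, 0, 0.2, 0, 0, 0, 0, 0.3, 0, 0, 0, 0, 0.3, 0, 0, 0, 0, 0.3, 0, 0],
)

```text
clock: 4.78
eef_pos: [557.7, 2.3, 205.8]
tool_rot: [-3.141, 0.001, 2.591]
force: [-1.4, -1.5, 7.0]
width: 23.1
gripper_force: 59.2
```

```bash
python3 -c "
from h import *
s=monitor.read_state();print(s['eef_pos'],s['force'],s['torque'],s['width'])"
```

```text
[557.73988264   2.31045462 205.80257745] [-1.44452514 -1.51510931  6.98889775] [-0.06107199  0.1515483   0.02024095] 23.063933636916527
```

```bash
python3 -c "
from h import *
H=np.array([657,163.]);d=189.5
P=lambda b:H+d*np.array([-np.sin(b),-np.cos(b)])
B=np.radians([31.7,29.5,26,22,18,14, 11,8,5.5,3.5,2])
for k in(0,5):
    w=np.radians(148.5)-(B[0]-B[k])*-1;c,n=np.cos(w),np.sin(w)
    for b in B[k+1:k+6]:
        e=P(b)-P(B[k]);print('%.2f %.2f roll %.1f'%((c*e[0]+n*e[1])/10,(n*e[0]-c*e[1])/10,-np.degrees(B[k]-b)))
print(P(B[-1]),P(np.radians(-.84)))"
```

```text
-0.73 0.01 roll -2.2
-1.88 0.09 roll -5.7
-3.19 0.26 roll -9.7
-4.49 0.52 roll -13.7
-5.76 0.88 roll -17.7
-0.99 0.02 roll -3.0
-1.98 0.10 roll -6.0
-2.80 0.20 roll -8.5
-3.45 0.31 roll -10.5
-3.94 0.40 roll -12.0
[650.38654537 -26.38456172] [659.77811558 -26.47963498]
```

arm_command(
  series=[0, -0.73, 0, 0, -2.2, 0, -1.88, 0.09, 0, -5.7, 0, -3.19, 0.26, 0, -9.7, 0, -4.49, 0.52, 0, -13.7, 0, -5.76, 0.88, 0, -17.7],
)

```text
clock: 5.2
eef_pos: [612.2, -20.2, 205.8]
tool_rot: [-3.141, 0.001, 2.903]
force: [-0.1, -1.0, 4.2]
width: 23.2
gripper_force: 58.9
```

arm_command(
  series=[0, -0.99, 0.02, 0, -3, 0, -1.98, 0.1, 0, -6, 0, -2.8, 0.2, 0, -8.5, 0, -3.45, 0.31, 0, -10.5, 0, -3.94, 0.4, 0, -12],
)

```text
clock: 5.62
eef_pos: [651.8, -25.7, 205.8]
tool_rot: [-3.141, 0.002, 3.111]
force: [1.2, -0.9, 5.1]
width: 22.6
gripper_force: 59.0
```

arm_command(
  series=[0, 0, 0, 0, 0, 0, 0, 0, 0, 0, 0, 0, 0, 0, 0, 0, 0, 0, 0, 0, 0, 0, 0, 0, 0],
)

```text
clock: 6.03
eef_pos: [651.6, -25.6, 205.9]
tool_rot: [-3.141, 0.002, 3.109]
force: [1.7, -0.6, 5.7]
width: 23.0
gripper_force: 59.0
```

```bash
python3 -c "
from h import *
go((659.8,-26.5,206),180.8)
s=monitor.read_state();print(s['force'],s['torque'])"
```

```text
at [651.6 -25.6 205.9] yaw 178.2 t 6.03 | x -0.83 y -0.07 z -0.01 roll -2.6
[ 1.69705692 -0.5743069   5.68789337] [-0.02784172 -0.27635978 -0.160099  ]
```

arm_command(
  series=[0, -0.3, 0, 0, -1, 0, -0.6, 0, 0, -2, 0, -0.8, 0, 0, -2.6, 0, -0.8, 0, 0, -2.6, 0, -0.8, 0, 0, -2.6],
)

```text
clock: 6.45
eef_pos: [659.5, -25.7, 205.9]
tool_rot: [-3.141, 0.002, -3.129]
force: [1.1, -1.5, 5.8]
width: 22.9
gripper_force: 59.0
```

arm_command(
  series=[0, -0.1, 0, 0, 0, 0, -0.2, 0, 0, 0, 0, -0.3, 0, 0, 0, 0, -0.3, 0, 0, 0, 0, -0.3, 0, 0, 0],
)

```text
clock: 6.87
eef_pos: [661.8, -25.8, 205.8]
tool_rot: [-3.141, 0.0, -3.128]
force: [-1.1, -0.6, 5.5]
width: 23.2
gripper_force: 59.1
```

arm_command(
  series=[0, -0.1, 0, 0, 0, 0, -0.2, 0, 0, 0, 0, -0.3, 0, 0, 0, 0, -0.3, 0, 0, 0, 0, -0.3, 0, 0, 0],
)

```text
clock: 7.28
eef_pos: [663.7, -25.9, 205.6]
tool_rot: [-3.14, -0.002, -3.128]
force: [-2.7, -0.8, 7.2]
width: 23.0
gripper_force: 59.3
```

arm_command(
  series=[0, -0.1, 0, 0, 0, 0, -0.2, 0, 0, 0, 0, -0.3, 0, 0, 0, 0, -0.3, 0, 0, 0, 0, -0.3, 0, 0, 0],
)

```text
clock: 7.7
eef_pos: [665.3, -26.1, 205.4]
tool_rot: [-3.14, -0.005, -3.127]
force: [-5.3, -1.3, 8.6]
width: 23.1
gripper_force: 59.5
```

```bash
python3 -c "
from h import *
s=monitor.read_state();print(s['eef_pos'],s['force'],s['torque'],s['tool_rot'])"
```

```text
[665.32900297 -26.13273418 205.43673538] [-5.30786883 -1.33555907  8.64368488] [-0.004232    1.2061962   0.22958505] [-3.14031044 -0.00508277 -3.12744792]
```

arm_command(
  series=[0, 0.3, 0, 0, 0, 0, 0.6, 0, 0, 0, 0, 0.6, 0, -0.2, 0, 0, 0.6, 0, -0.4, 0, 0, 0.6, 0, -0.4, 0],
)

```text
clock: 8.12
eef_pos: [660.8, -24.5, 207.8]
tool_rot: [3.141, -0.003, -3.127]
force: [1.2, 1.5, -6.6]
width: 23.0
gripper_force: 59.3
```

arm_command(
  series=[0, 0, 0, -0.2, 0, 0, 0, 0, -0.4, 0, 0, 0, 0, -0.6, 0, 0, 0, 0, -0.6, 0, 0, 0, 0, -0.6, 0],
)

```text
clock: 8.53
eef_pos: [661.2, -25.0, 215.0]
tool_rot: [3.141, -0.001, -3.127]
force: [0.5, 2.7, -8.5]
width: 22.9
gripper_force: 59.2
```

```bash
python3 -c "
from h import *
s=monitor.read_state();print(s['eef_pos'],s['force'],s['torque'],s['tool_rot'])
import cv2
a,_=viewer.get_image('top');b,d=viewer.get_image('side')
np.savez('s1.npz',p=b,d=d)
f=lambda i:cv2.resize(i,None,fx=4,fy=4,interpolation=cv2.INTER_CUBIC)
cv2.imwrite('pics/lift.png',f(b[110:240,200:340])[:,:,::-1])
S=cloud('side',d)
"
```

```text
[661.2347382  -24.95272958 214.96279527] [ 0.54006121  2.69059139 -8.48939009] [ 0.102874   -0.11085003 -0.05883771] [ 3.14146629e+00 -1.18823124e-03 -3.12716437e+00]
```

View pics/lift.png

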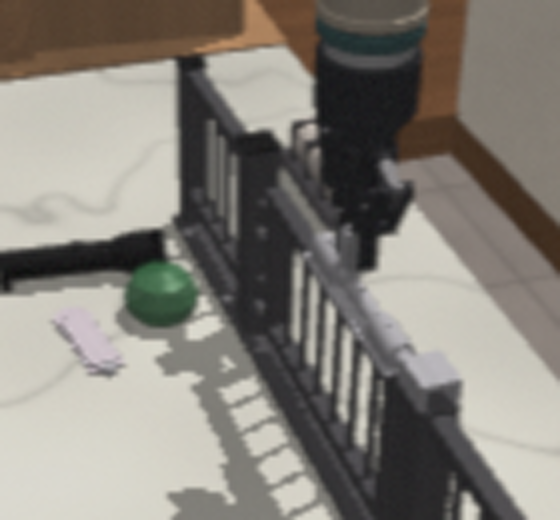

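The gate is shut in line with the posts and its weight is carried (about 8.5 N). The bolt tip is just short of the keeper at (400,350). I'll raise it further and advance to just before the post.

arm_command(
  series=[0, -0.1, 0, -0.2, 0, 0, -0.1, 0, -0.4, 0, 0, -0.1, -0.3, -0.45, 0, 0, -0.1, -0.6, -0.45, 0, 0, -0.1, -0.9, -0.45, 0],
)

```text
clock: 9.05
eef_pos: [662.7, -34.4, 219.9]
tool_rot: [3.142, -0.0, -3.127]
force: [-1.1, 2.4, -7.4]
width: 23.0
gripper_force: 59.4
```

arm_command(
  series=[0, 0, -0.1, 0, 0, 0, 0, -0.2, 0, 0, 0, 0, -0.3, 0, 0, 0, 0, -0.4, 0, 0, 0, 0, -0.4, 0, 0],
)

```text
clock: 9.47
eef_pos: [662.9, -38.2, 219.9]
tool_rot: [-3.142, 0.0, -3.127]
force: [-0.8, 2.2, -7.1]
width: 23.0
gripper_force: 59.4
```

arm_command(
  series=[0, 0, -0.1, 0, 0, 0, 0, -0.2, 0, 0, 0, 0, -0.3, 0, 0, 0, 0, -0.4, 0, 0, 0, 0, -0.4, 0, 0],
)

```text
clock: 9.88
eef_pos: [662.9, -42.4, 219.8]
tool_rot: [-3.141, 0.0, -3.128]
force: [-1.1, 2.8, -6.7]
width: 22.8
gripper_force: 59.4
```

arm_command(
  series=[0, 0, -0.1, 0, 0, 0, 0, -0.2, 0, 0, 0, 0, -0.3, 0, 0, 0, 0, -0.4, 0, 0, 0, 0, -0.4, 0, 0],
)

```text
clock: 10.3
eef_pos: [663.0, -46.5, 219.8]
tool_rot: [-3.141, 0.0, -3.128]
force: [-0.5, 2.3, -5.7]
width: 22.8
gripper_force: 59.4
```

arm_command(
  series=[0, 0, -0.25, 0, 0, 0, 0, -0.5, 0, 0, 0, 0, -0.75, 0, 0, 0, 0, -1.0, 0, 0, 0, 0, -1.0, 0, 0],
)

```text
clock: 10.72
eef_pos: [663.1, -57.3, 219.8]
tool_rot: [-3.141, 0.0, -3.128]
force: [0.1, 1.8, -7.3]
width: 22.5
gripper_force: 59.4
```

arm_command(
  series=[0, 0, -0.25, 0, 0, 0, 0, -0.5, 0, 0, 0, 0, -0.75, 0, 0, 0, 0, -1.0, 0, 0, 0, 0, -1.0, 0, 0],
)

```text
clock: 11.13
eef_pos: [663.2, -67.1, 219.8]
tool_rot: [-3.141, -0.0, -3.128]
force: [-0.6, 1.6, -5.2]
width: 22.9
gripper_force: 59.4
```

arm_command(
  series=[0, 0, -0.1, 0, 0, 0, 0, -0.2, 0, 0, 0, 0, -0.3, 0, 0, 0, 0, -0.4, 0, 0, 0, 0, -0.5, 0, 0],
)

```text
clock: 11.55
eef_pos: [663.4, -67.9, 220.0]
tool_rot: [3.138, -0.0, -3.126]
force: [-2.5, 9.3, -3.7]
width: 23.0
gripper_force: 59.8
```

arm_command(
  series=[0, 0, -0.1, 0, 0, 0, 0, -0.2, 0, 0, 0, 0, -0.3, 0, 0, 0, 0, -0.3, 0, 0, 0, 0, -0.3, 0, 0],
)

```text
clock: 11.97
eef_pos: [663.7, -68.7, 220.3]
tool_rot: [3.135, 0.0, -3.124]
force: [-1.5, 11.3, -3.5]
width: 23.1
gripper_force: 59.9
```

Contact at y ≈ -67.5. I'll ease off, let the gate's weight settle, then press again to tell the stop from a jam.

arm_command(
  series=[0, 0.1, 0.3, 0, 0, 0, 0.1, 0.7, 0.1, 0, 0, 0.1, 0.7, 0.15, 0, 0, 0.1, 0.4, 0.15, 0, 0, 0.1, 0.1, 0.15, 0],
)

```text
clock: 12.38
eef_pos: [663.3, -67.8, 219.7]
tool_rot: [3.134, 0.002, -3.125]
force: [-2.8, 15.0, 3.0]
width: 22.9
gripper_force: 60.8
```

arm_command(
  series=[0, 0, -0.1, 0, 0, 0, 0, -0.3, 0, 0, 0, 0, -0.5, 0, 0, 0, 0, -0.5, 0, 0, 0, 0, -0.5, 0, 0],
)

```text
clock: 12.8
eef_pos: [663.8, -69.0, 220.2]
tool_rot: [3.13, 0.003, -3.122]
force: [-2.5, 17.2, 5.1]
width: 22.9
gripper_force: 60.9
```

arm_command(
  series=[0, 0, 0.4, 0, 0, 0, 0, 0.8, 0, 0, 0, 0, 0.9, 0, 0, 0, 0, 0.9, 0, 0, 0, 0, 0.9, 0, 0],
)

```text
clock: 13.22
eef_pos: [663.5, -67.7, 219.6]
tool_rot: [3.14, 0.003, -3.127]
force: [-0.2, 7.3, 3.8]
width: 22.7
gripper_force: 60.4
```

```bash
python3 -c "
from h import *
s=monitor.read_state();print(s['eef_pos'],s['force'],s['torque'])"
```

```text
[663.50799198 -67.73419254 219.64383494] [-0.17728109  7.33645745  3.82090398] [1.05318161 0.16190892 0.09631547]
```

Home and carried by the keeper. I'll ease a little more, then open and rise.

arm_command(
  series=[0, 0, 0.2, 0, 0, 0, 0, 0.25, 0, 0, 100, 0, 0.25, 0, 0, 100, 0, 0.25, 0, 0, 100, 0, 0.25, 0, 0],
)

```text
clock: 13.63
eef_pos: [662.0, -68.4, 218.2]
tool_rot: [-3.14, -0.0, -3.129]
force: [-0.6, -0.6, 1.0]
width: 58.6
gripper_force: 0.0
```

arm_command(
  series=[100, 0, 0, 0, 0, 100, 0, 0, 0, 0, 100, 0, 0, -1, 0, 100, 0, 0, -2.5, 0, 100, 0, 0, -5, 0],
)

```text
clock: 14.05
eef_pos: [660.8, -66.6, 267.1]
tool_rot: [3.141, -0.005, -3.127]
force: [0.4, 0.3, -0.2]
width: 85.4
gripper_force: 0.0
```

arm_command(
  series=[100, 0, 0, -3, 0, 100, 0, 4, -5, 0, 100, 0, 8, -5, 0, 100, 0, 12, -5, 0, 100, 0, 16, -5, 0],
)

```text
clock: 14.47
eef_pos: [660.1, 95.1, 320.1]
tool_rot: [3.141, 0.002, -3.128]
force: [0.1, -0.2, 0.4]
width: 85.3
gripper_force: 0.0
```

arm_command(
  series=[100, 2, 3, 0, 0, 100, 4, 6, 0, 0, 100, 6, 9, 0, 0, 100, 8, 12, 0, 0, 100, 10, 12, 0, 0],
)

```text
clock: 14.88
eef_pos: [555.9, 220.5, 318.8]
tool_rot: [3.136, -0.0, -3.118]
force: [0.0, -0.0, -0.4]
width: 85.5
gripper_force: 0.0
```

Run:
```python
from h import *
import cv2
a,d=viewer.get_image('top');b,e=viewer.get_image('side')
f=lambda i,s:cv2.resize(i,s,interpolation=cv2.INTER_CUBIC)
cv2.imwrite('pics/end.png',np.vstack([f(a[135:185,200:350],(780,260)),f(b[150:220,200:340],(660,330)).copy() if 0 else np.pad(f(b[150:220,220:350],(600,323)),((0,0),(0,180),(0,0)))])[:,:,::-1])
for n,D in(('top',d),('side',e)):
    P=cloud(n,D).reshape(-1,3);x,y,z=P.T
    k=(abs(x-661)<25)&(y<-40)&(y>-100)&(z>236);print(n,k.sum(),P[k].mean(0),np.median(z[k]),P[k].min(0),P[k].max(0))
    k=(abs(x-662)<25)&(y<-125)&(y>-200)&(z>205);print(' keeper',P[k].min(0),P[k].max(0),np.percentile(y[k],[5,50,95]))
print(monitor.read_state()['clock'])
```

```text
top 60 [659.83467372 -70.63363502 243.22010711] 243.5025954113507 [647.47817139 -82.85715961 236.58118474] [670.77649404 -59.82205747 249.2619749 ]
 keeper [ 645.93443998 -184.30856484  205.66839281] [ 677.97894055 -132.45188142  219.65961764] [-181.27944559 -166.3552293  -149.43253909]
side 50 [660.70726169 -71.19330957 243.87777165] 244.79380292186724 [650.2145075  -81.09566767 237.11573557] [673.44116441 -55.54195389 248.72695196]
 keeper [ 648.4858628  -180.85805848  205.34613167] [ 680.14415954 -142.36101751  214.9271094 ] [-179.42215627 -164.72763257 -145.22774114]
14.9833
```

View pics/end.png

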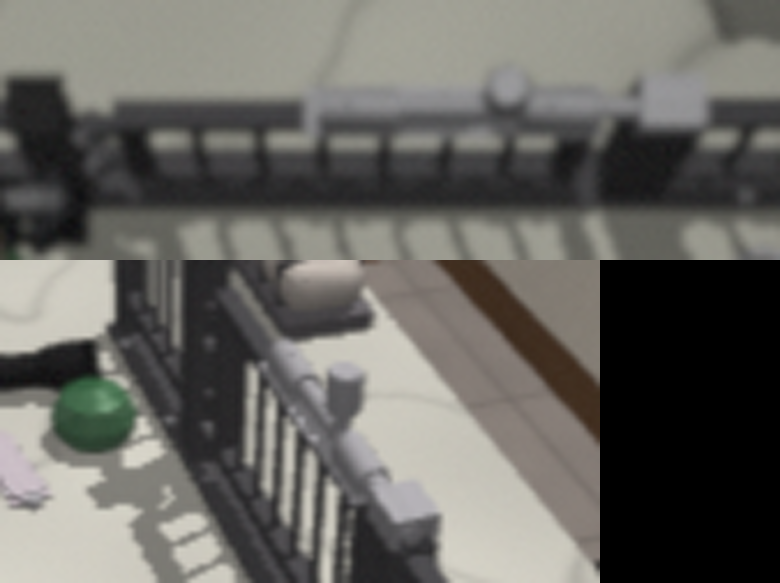

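The top view shows the bolt bridging into the keeper at crop (640,100), with the knob at (508,88). The knob centre sits about 94 mm from the keeper's centre, against 93 mm expected at home. The gate is shut and held up, the stop was firm under 17 N, and the robot is clear.

```bash
python3 -c "
from cell import workorder
print(workorder.finish_job())"
```

```text
the job is handed in; nothing more can be done
None
```

I swung the gate shut, raised it and slid the bolt into the keeper until it met a firm stop, then let go and handed the job in at about 15 s; the cameras place the bolt within 1–3 mm of fully home, and I didn't re-check the other items on the ledge.

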